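Stir the chestnuts loose and hold the hopper gate half open

TASK

Loosen the chestnuts in the steel portioning hopper: take the wooden spoon that stands in it and, with its head down among the chestnuts, sweep it along the hopper towards the end away from the gate's knob and back towards the knob end at least twice, then let go and leave the spoon standing in the hopper, leaning on its rim. Next draw the spring-loaded slide gate under the hopper half open by its black knob, never much past half, to feed the tray below a few at a time, and finish while you are still holding the gate steady at half travel against its spring. Spill no chestnuts on the table and leave the knife, the spray bottle and the swab tube where they are.

Things in the scene. Friction and masses are not known exactly. Their poses are not given: they have to be found in the camera images.
- hopper: Stainless steel portioning hopper fixed on four 10 mm legs. Origin on the table under the middle of its outlet; z up; its -x axis points to the end where the gate's black knob sticks out (the knob end), +x to the far end. Two guide bars (y = +-41 mm, top at 74 mm) and two 14 mm spring tubes (y = +-52 mm, top at 73 mm) run below it and out of the knob end to x = -102 mm.
- hopper_rim (a point): Middle of the hopper's open top, 170 mm above the table. The upper walls, 3 mm thick, enclose 156 mm (x) by 120 mm (y) from 115 mm height up to this rim.
- hopper_outlet (a point): Middle of the hopper's outlet, 70 mm above the table, 90 mm (x) by 68 mm (y), closed from below by the gate. From here the four walls slope outwards up to the upright walls at 115 mm height.
- spoon_rest (a point): Spoon rest on the rim of the hopper's -y side, 170 mm high: two pins 20 mm tall and 26 mm apart, 13 mm either way of this point along x; the spoon's handle leans out between them. To sweep the spoon along the hopper, first shift it some 15 mm inwards (+y), clear of the pins.
- spoon: Loose wooden spoon, 240 mm long, 45 g: round flat head 38 mm across, 10 mm thick; round handle 13 mm thick. Origin at the head's centre; z axis up along the handle, y normal to the head. It leans 27 degrees over the spoon rest, head at x -15, y -12, z 89 mm of the hopper. Sweep it with the head's centre 98 to 106 mm high and 15 to 20 mm either way of x = 0; lower or farther it wedges chestnuts against the walls.
- spoon_top (a point): The upper end of the spoon's handle, on its axis; about 285 mm above the table at the start.
- gate (a joint): Travel of the slide gate in m: 0 shut, 0.09 wide open, 0.045 half; it grows as the knob is drawn away from the hopper along the hopper's -x axis. Springs pull it shut: about 4 N as it starts to move, rising by 1.5 N per 10 mm to about 11 N at half and 17.5 N wide open; let go, it shuts. The outlet opens from its +x end.
- gate_knob (a point): Middle of the upright black cylindrical knob of the gate, 20 mm across and 50 mm high (80 to 130 mm above the table), on the gate's plate at the hopper's -x end, 118 mm from the hopper's axis when shut; this point lies 105 mm above the table. An aluminium cross bar 12 mm wide, 118 mm long, lies under it at 61 to 73 mm height.
- tray: Open steel tray, 200 by 112 by 40 mm, 3 mm walls, 450 g, standing under the hopper to catch the chestnuts. Origin at the centre of its underside, axes as the hopper's.
- chestnut0: One of seven dark brown chestnuts, a ball of 25 mm, 10 g; origin at its centre. At the start all lie in the bottom of the hopper.
- chestnut1: One of seven dark brown chestnuts, a ball of 25 mm, 10 g; origin at its centre. At the start all lie in the bottom of the hopper.
- chestnut2: One of seven dark brown chestnuts, a ball of 25 mm, 10 g; origin at its centre. At the start all lie in the bottom of the hopper.
- chestnut3: One of seven dark brown chestnuts, a ball of 25 mm, 10 g; origin at its centre. At the start all lie in the bottom of the hopper.
- chestnut4: One of seven dark brown chestnuts, a ball of 25 mm, 10 g; origin at its centre. At the start all lie in the bottom of the hopper.
- chestnut5: One of seven dark brown chestnuts, a ball of 25 mm, 10 g; origin at its centre. At the start all lie in the bottom of the hopper.
- chestnut6: One of seven dark brown chestnuts, a ball of 25 mm, 10 g; origin at its centre. At the start all lie in the bottom of the hopper.
- knife: Bystander: chef's knife lying on the green cutting board at the right (-y), 330 mm long, origin under the front of its handle; leave alone.
- spray: Bystander: white spray bottle, 200 mm high, 70 mm across, standing far left of the hopper; origin at the centre of its underside; leave alone.
- swab: Bystander: swab tube lying on the table, 150 mm long, 18 mm thick, white with a blue cap, right of and beyond the hopper; origin under its middle; leave alone.
Things that resemble listed ones, but are neither listed nor needed, are in the scene too. Of the things shaped like the spoon, the wooden one is meant.

How it is judged:
By the outcome, as a careful person would: the job done as asked, in the order asked, and still so for the second after the job is handed in, while the arm keeps its last pose, push and grip.
It also fails if it takes over 54 s, if anything falls off the work surface, if the arm or the gripper's body presses on something with over 40 N, if the wrist force passes 120 N, or if a joint passes its speed limit or range.

ROBOT

A 6-joint arm with a two-finger parallel gripper is mounted at the origin on the work surface. World frame = base frame: x ahead of the robot, y to its left, z up, the work surface at z = 0. Lengths are in m, angles in degrees, forces in N, time in s.
With the tool pointing down it reaches from about 0.325 to 0.85 m from the base axis. Payload 15.5 kg.
Tool frame: the origin (TCP) lies midway between the tips of the shut fingers; the grasp point (between the pads) lies 19 mm behind it; z points along the fingers, y is the line along which they close (so a half turn about z gives the same grasp; the last joint's range is limited). The gripper opens to 91 mm and grips with 3 to 60 N. Pads are 32 mm wide; open, the fingers measure 118 mm over their backs; the gripper's body (76 mm by 178 mm) begins 60 mm behind the grasp point.
Start: joints at [-75.716, 28.281, 77.091, -0, 74.628, -5.472], TCP at [0.211, -0.588, 0.214] pointing down, gripper open.
Joint ranges: [-166.48, 166.48], [-47.26, 123.95], [12.59, 153.08], [-70.14, 250.14], [6.76, 159.57], [-176.63, 176.63]. Speed limits (degrees/s): [108.29, 108.29, 147.25, 172.46, 172.46, 172.46].

INTERFACE

Orientations are given as a 3x3 rotation matrix whose columns are the frame's x, y, z axes.
In Python, from bench import ctrl gives the robot as it stands. The module is installed in compiled form; this text tells all that it offers. Calls block until the motion is done:
- ctrl.goto(position, orientation): joint-space move of the TCP to a pose.
- ctrl.move_l(position, vel=0.15, ori=None, contact_N=None): straight line of the TCP; ori=None keeps the orientation; vel is the mean speed in m/s. With contact_N (N) it stops when the force on the tool has changed by that much, and returns True; else False.
- ctrl.movej(angles): joint-space move.
- ctrl.command_gripper(opening): opening from 0.0 (shut) to 1.0 (fully open); the grip force is fixed at half the most; returns when the fingers have stopped.
- ctrl.sleep(seconds).
- ctrl.ik(position, orientation): joint angles nearest the present ones, or None.
- ctrl.read_camera(name): name is "scene" or "top"; returns the picture (480x640x3 uint8, blue, green, red); there is no depth.
- ctrl.camera_params(name): a dict with "fx", "fy", "cx", "cy" (pixels), "D" ([k1, k2, p1, p2, k3] as OpenCV has them; the pictures are not rectified), "pose" (4x4, takes a point from camera to world coordinates). Camera axes: x right, y up, looking along -z (the intrinsics and any distortion apply to the point x, -y, -z); pixel columns grow to the right and rows downward; lengths in m; the calibration is good to about 2 mm. A picture is of the moment at which its call begins. camera_params takes no time and is no camera call.
A pose or a line that the arm cannot do raises ctrl.MotionError and nothing moves.
- ctrl.sign_off(): hands the job in; it is judged then, once.
Readings, each from a call of its own:
- ctrl.current_t(): time.
- ctrl.current_q(): joint angles.
- ctrl.current_dq(): joint speeds.
- ctrl.current_effort(): joint torques, N m.
- ctrl.current_tool_pos(): TCP position.
- ctrl.current_eef_rot(): TCP orientation.
- ctrl.current_contact_force(): force on the tool from outside, world axes, zero at the start.
- ctrl.current_wrist_torque(): the same for the moment, N m.
- ctrl.current_grip_width(): opening from 0.0 (shut) to 1.0 (fully open).
- ctrl.current_grasp_force(): force on a finger pad.
Only numpy, scipy, OpenCV 4.12 (cv2) and the standard library are available. Lean on these libraries where they do the work, as an engineer would, in place of code of your own. Each camera call takes 0.05 s, during which the arm holds its last target. There are 200 camera calls.

## Working session

There is one attempt and no reset: what is moved stays moved. The work goes in short steps, each a Python script; the robot and the scene stay as the last script left them, time stands still between calls to the robot, and variables do not carry over. Pictures are saved under pics/ and viewed, at most 10 in all, crops included, and the job is handed in when it is done.

```bash
mkdir -p pics; python3 - <<'E'
from bench import ctrl
import cv2,numpy as np
for n in("scene","top"):
    cv2.imwrite(f"pics/{n}0.png",ctrl.read_camera(n)); p=ctrl.camera_params(n)
    print(n,[p[k] for k in("fx","fy","cx","cy","D")],np.round(p["pose"],3).tolist())
print(ctrl.current_t(),ctrl.current_eef_rot())
E
```

```text
scene [539.7541077223565, 539.7541077223565, 321.56541481045224, 240.78756056678125, array([0.00903621, 0.        , 0.        , 0.        , 0.        ])] [[0.156, -0.828, 0.539, 1.219], [0.988, 0.129, -0.087, -0.177], [0.003, 0.546, 0.838, 1.301], [0.0, 0.0, 0.0, 1.0]]
top [471.17488534253164, 471.17488534253164, 312.47883806081717, 240.84187075478067, array([-0.08070148,  0.        ,  0.        ,  0.        ,  0.        ])] [[0.003, 0.996, -0.093, 0.394], [-1.0, 0.003, 0.004, -0.059], [0.004, 0.093, 0.996, 1.299], [0.0, 0.0, 0.0, 1.0]]
0.1 [[ 9.41151998e-01  3.37983475e-01 -2.95799249e-04]
 [ 3.37983592e-01 -9.41151375e-01  1.08692278e-03]
 [ 8.89700691e-05 -1.12293484e-03 -9.99999366e-01]]
```

View pics/scene0.png

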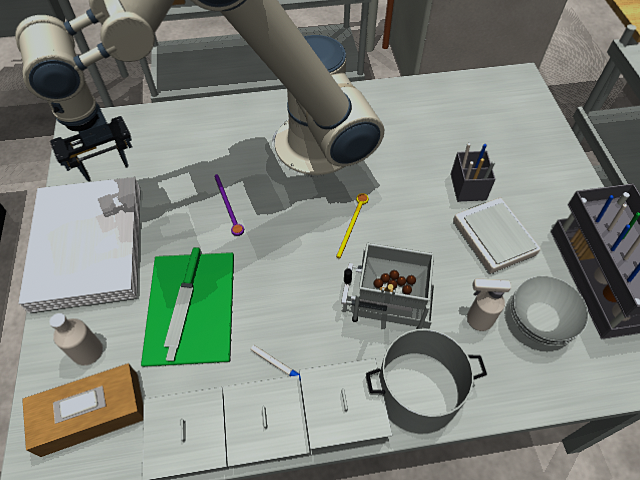

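View pics/top0.png

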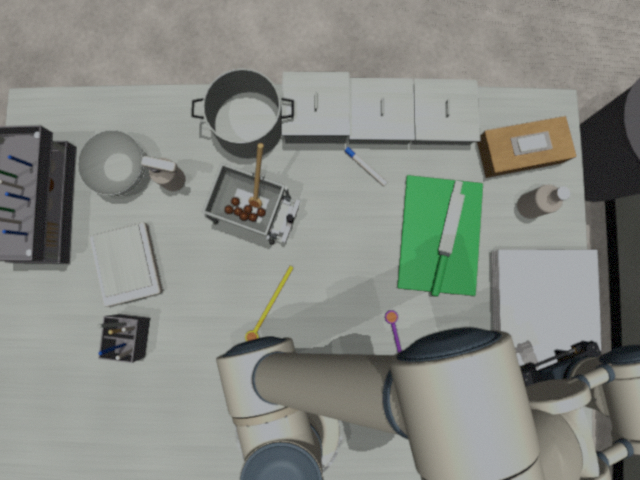

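The scene view shows the hopper around (395,285) with the knob at (348,275). The top view shows the hopper around (249,204), the knob at (291,214), and the wooden spoon leaning up to (260,147). I'll zoom in on both.

```bash
python3 - <<'E'
import cv2
a=cv2.imread("pics/top0.png")[130:255,195:315];b=cv2.imread("pics/scene0.png")[230:340,330:445]
cv2.imwrite("pics/zt.png",cv2.resize(a,None,fx=4.7,fy=4.7,interpolation=2))
cv2.imwrite("pics/zs.png",cv2.resize(b,None,fx=5,fy=5,interpolation=2))
E
```

```text
(no output)
```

View pics/zt.png

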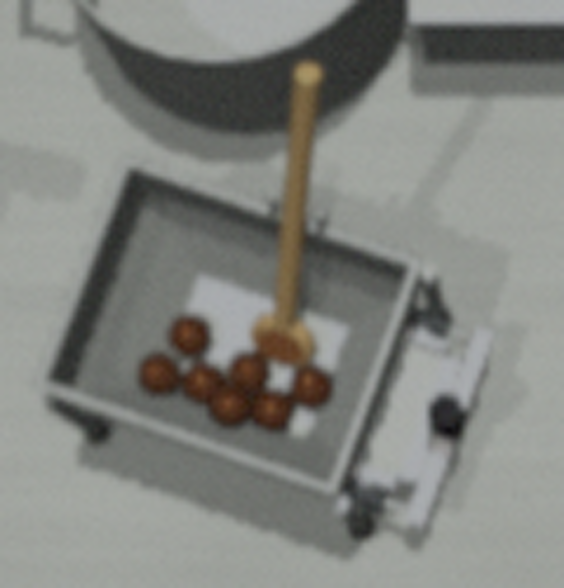

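View pics/zs.png

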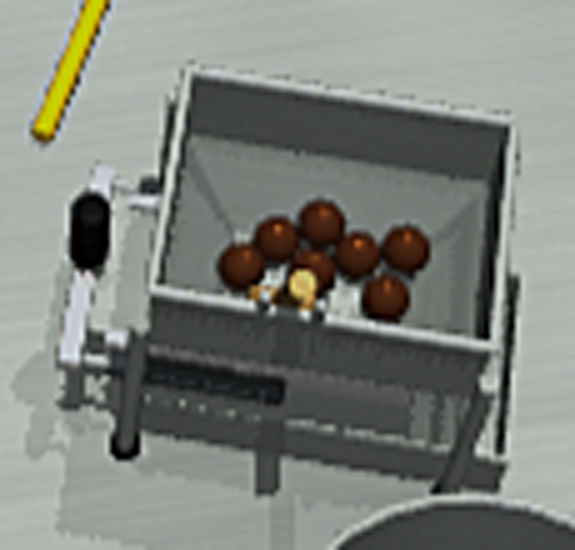

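The top crop shows the rim corners at (133,173), (422,263), (333,490) and (48,388), the knob top at (447,413) and the spoon top at (308,73). The scene crop shows the rim corners at (187,67), (513,120), (493,348) and (152,293), and the spoon top at (302,283).

```bash
cat > h.py <<'E'
from bench import ctrl
import cv2,numpy as np
def ray(n,uv):
    p=ctrl.camera_params(n);K=np.array([[p["fx"],0,p["cx"]],[0,p["fy"],p["cy"]],[0,0,1]])
    q=cv2.undistortPoints(np.array([[uv]],float),K,p["D"])[0,0];T=np.array(p["pose"])
    return T[:3,3],T[:3,:3]@np.array([q[0],-q[1],-1])
def onz(n,uv,z):
    o,d=ray(n,uv);return o+d*(z-o[2])/d[2]
def tri(a,b):
    (o,d),(p,e)=ray("top",a),ray("scene",b)
    s=np.linalg.lstsq(np.c_[d,-e],p-o,rcond=None)[0];A,B=o+s[0]*d,p+s[1]*e
    return (A+B)/2,np.linalg.norm(A-B)
E
python3 - <<'E'
from h import *
t=lambda x,y:((x+.5)/4.7-.5+195,(y+.5)/4.7-.5+130)
s=lambda x,y:((x+.5)/5-.5+330,(y+.5)/5-.5+230)
np.set_printoptions(precision=4,suppress=True)
for n,f,P in(("top",t,[(133,173),(422,263),(333,490),(48,388)]),("scene",s,[(513,120),(187,67),(152,293),(493,348)])):
    c=np.array([onz(n,f(*p),.17) for p in P]);print(n,c.mean(0),c[:,:2].tolist())
    if n=="top": v=(c[0]+c[3]-c[1]-c[2])/2; w=(c[2]+c[3]-c[0]-c[1])/2
    else: v=(c[0]+c[3]-c[1]-c[2])/2; w=(c[0]+c[1]-c[2]-c[3])/2
    print("len",np.linalg.norm(v),np.linalg.norm(w),np.degrees([np.arctan2(v[1],v[0]),np.arctan2(w[1],w[0])-np.pi/2]))
print("knob",onz("top",t(447,413),.13),onz("scene",s(91,203),.13))
print("spoon",tri(t(308,73),s(302,283)),onz("top",t(308,73),.285),onz("scene",s(302,283),.285))
E
```

```text
top [0.6005 0.103  0.17  ] [[0.6823816736811297, 0.15724690745397388], [0.6347441276651585, 0.005762584926516066], [0.5162227553340895, 0.050382200013596785], [0.5688286938932459, 0.19872262342473243]]
len 0.15806931586878742 0.12376480814572319 [71.5131 69.6461]
scene [0.6025 0.1072 0.17  ] [[0.5695312043674011, 0.2045911985157192], [0.5142568480995158, 0.05205795110310518], [0.6366295417723639, 0.010036895624552428], [0.6897141992453896, 0.16192903936674016]]
len 0.1615677061162417 0.12845671341742232 [70.407  70.7544]
knob [ 0.562 -0.006  0.13 ] [ 0.5614 -0.0036  0.13  ]
spoon (array([0.7012, 0.0544, 0.2856]), np.float64(0.0012536084110980684)) [0.7012 0.0538 0.285 ] [0.7009 0.0551 0.285 ]
```

Hopper: centre ≈ (0.601, 0.1045), yaw ≈ 70.6°. The knob and spoon top both agree with this to about 2 mm. Next I'll grasp the spoon.

```bash
cat >> h.py <<'E'
a=np.radians(70.6);C=np.array([.6013,.1045,0]);R=np.array([[np.cos(a),-np.sin(a),0],[np.sin(a),np.cos(a),0],[0,0,1]])
W=lambda x,y,z:C+R@(np.array([x,y,z])/1000)      # hopper mm -> world
L=lambda p:np.round(R.T@(np.array(p)-C)*1000,1)  # world -> hopper mm
def ori(y,z):
    y,z=R@np.array(y,float),R@np.array(z,float);return np.c_[np.cross(y,z),y,z]
st=lambda:print("t",round(ctrl.current_t(),2),"tcp",L(ctrl.current_tool_pos()),"F",np.round(R.T@np.array(ctrl.current_contact_force()),1),"w",round(ctrl.current_grip_width(),3),"g",round(ctrl.current_grasp_force(),1))
E
python3 - <<'E'
from h import *
np.set_printoptions(precision=1,suppress=True)
print("pot",tri((196,108),(482,366)),tri((293,108),(371,384)))
c,s=np.cos(np.radians(30)),np.sin(np.radians(30))
best=None
for sg in(1,-1):
    O=ori((sg,0,0),(0,0,-1));print(sg,[ctrl.ik(W(-15,-91.5,z),O) for z in(340,226)])
    K=ori((0,sg,0),(s,0,-c));print("knob",[ctrl.ik(W(-118-x+19*s,0,108-19*c),K) for x in(0,45)])
E
```

```text
pot (array([0.9, 0.2, 0.1]), np.float64(0.010304880344206542)) (array([ 0.9, -0. ,  0.1]), np.float64(0.007224159405709134))
1 [array([  0. ,  29.1,  56.2,  -0. ,  94.8, -70.6]), array([  0. ,  32.8,  66.7,  -0. ,  80.5, -70.6])]
knob [array([-24.4,  34.3, 100. ,  37.4,  55. , 150.6]), array([-29.2,  34.3,  99.9,  35.9,  57.1, 147.3])]
-1 [array([  0. ,  29.1,  56.2,  -0. ,  94.8, 109.4]), array([  0. ,  32.8,  66.7,  -0. ,  80.5, 109.4])]
knob [array([-24.4,  34.3, 100. ,  37.4,  55. , -29.4]), array([-29.2,  34.3,  99.9,  35.9,  57.1, -32.7])]
```

```bash
python3 - <<'E'
from h import *
O=ori((1,0,0),(0,0,-1))
ctrl.command_gripper(.7)
ctrl.goto(W(-15,-91.5,340),O); st()
print(ctrl.move_l(W(-15,-91.5,226),.12,contact_N=6)); st()
ctrl.command_gripper(0); st()
cv2.imwrite("pics/g.png",cv2.resize(ctrl.read_camera("scene")[170:370,300:500],None,fx=3,fy=3))
E
```

```text
t 3.56 tcp [-15.8 -91.8 339.9] F [-0.   0.  -0.1] w 0.701 g 0.0
False
t 4.66 tcp [-14.9 -91.9 226.9] F [-0.6  0.3  0.2] w 0.703 g 0.0
t 5.49 tcp [-15.  -91.5 226. ] F [ 0.7 -0.6  0.6] w 0.136 g 30.0
```

View pics/g.png

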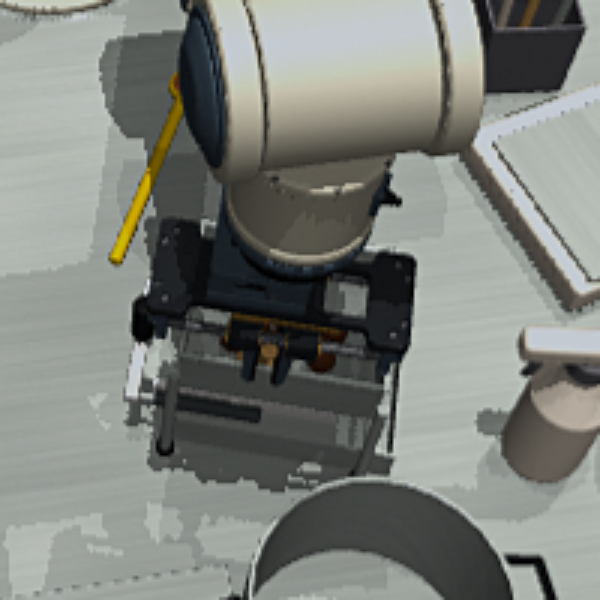

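The spoon handle is gripped: the pads sit around it at (268,350) and the 12.4 mm width matches the 13 mm handle. Now the sweep.

```bash
python3 - <<'E'
from h import *
y,z=-91.5+16,226+13
print(ctrl.move_l(W(-15,-91.5,z),.06),ctrl.move_l(W(-15,y,z),.06));st()
for x in(18,-18,18,-18,18,-18):
    r=ctrl.move_l(W(x,y,z),.06,contact_N=25);st()
    if r: print("contact");break
cv2.imwrite("pics/sw.png",cv2.resize(ctrl.read_camera("scene")[220:350,320:450],None,fx=4,fy=4))
E
```

```text
False False
t 6.33 tcp [-14.4 -75.4 239.4] F [ 3.5 -1.   3.8] w 0.138 g 30.0
t 7.03 tcp [ 17.9 -75.8 239.1] F [-4.  -3.3  3.6] w 0.134 g 30.1
t 7.78 tcp [-17.5 -76.1 239.9] F [ 7.2 -3.1  5.4] w 0.14 g 30.2
t 8.53 tcp [ 17.9 -75.8 239.1] F [-3.  -4.   4.2] w 0.141 g 30.1
t 9.28 tcp [-17.7 -76.1 239.9] F [ 6.6 -1.6  6.7] w 0.141 g 30.1
t 10.03 tcp [ 17.9 -75.9 239.2] F [-4.1 -4.8  4.2] w 0.134 g 30.1
t 10.78 tcp [-18.  -75.5 239. ] F [ 0.6 -1.2 -0.1] w 0.138 g 30.0
```

View pics/sw.png

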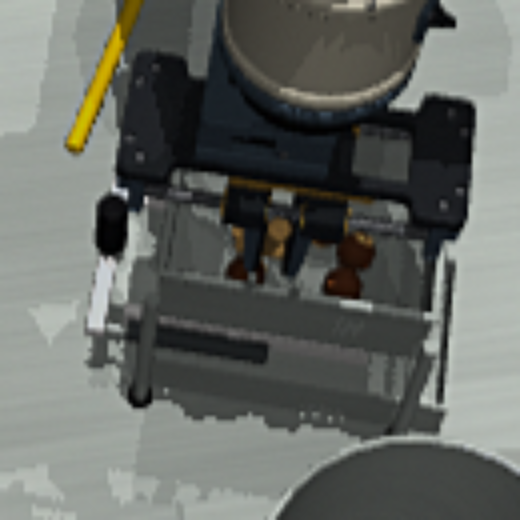

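The spoon handle is still held at (280,235), with chestnuts visible either side of it. Next I'll return it to the rest and release.

```bash
python3 - <<'E'
from h import *
for p in((-15,-75.5,239),(-15,-91.5,239)): ctrl.move_l(W(*p),.05,contact_N=15);st()
print(ctrl.move_l(W(-15,-91.5,227),.03,contact_N=6));st()
ctrl.command_gripper(.45);st();ctrl.sleep(.4)
p=L(ctrl.current_tool_pos())
ctrl.move_l(W(p[0],p[1],330),.12);st()
K=ori((0,-1,0),(.5,0,-.866))
ctrl.goto(W(-175,0,250),K);st()
for n in("top","scene"):cv2.imwrite(f"pics/r_{n}.png",ctrl.read_camera(n))
t=cv2.resize(cv2.imread("pics/r_top.png")[130:260,190:320],None,fx=3,fy=3);s=cv2.resize(cv2.imread("pics/r_scene.png")[220:350,320:450],None,fx=3,fy=3)
cv2.imwrite("pics/r.png",np.hstack([t,s]))
E
```

```text
t 11.07 tcp [-14.6 -75.2 238.8] F [ 0.9 -0.   0.4] w 0.139 g 30.0
t 11.54 tcp [-15.1 -91.7 238.7] F [-0.5 -0.6  0.1] w 0.136 g 30.0
False
t 12.09 tcp [-15.  -91.2 226.8] F [0.8 1.6 1.2] w 0.137 g 30.0
t 12.71 tcp [-15.  -91.5 227. ] F [-0.3 -0.2 -0.3] w 0.449 g 0.0
t 14.12 tcp [-15.1 -91.2 329.1] F [0.6 0.7 0.6] w 0.449 g 0.0
t 14.99 tcp [-174.8   -0.6  250.2] F [ 0.8 -0.7  0.6] w 0.451 g 0.0
```

View pics/r.png

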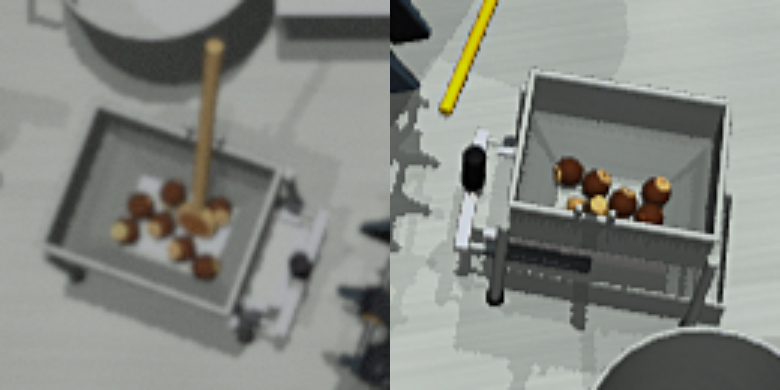

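The spoon stands leaning between its pins, with its handle top at (213,45) in the left half, and all seven chestnuts are still in the hopper and stirred. Now the knob, at (300,265).

```bash
python3 - <<'E'
from h import *
d=np.array([.5,0,-.866]);K=ori((0,-1,0),d)
g=np.array([-118,0,108.])
P=lambda b,dx=0:W(*(g+d*(19-b)+[dx,0,0]))
ctrl.goto(P(80),K);st()
print(ctrl.move_l(P(0),.08,contact_N=6));st()
ctrl.command_gripper(0);ctrl.sleep(.3);st()
cv2.imwrite("pics/k.png",cv2.resize(ctrl.read_camera("scene")[220:350,310:440],None,fx=4,fy=4))
E
```

```text
t 15.55 tcp [-147.6   -0.3  161.4] F [0.3 0.1 0.8] w 0.451 g 0.0
False
t 16.7 tcp [-108.7   -0.3   91.9] F [0.4 1.  0.7] w 0.451 g 0.0
t 17.46 tcp [-108.7   -1.1   91.8] F [ 1.6 -5.2 -1.4] w 0.215 g 30.0
```

View pics/k.png

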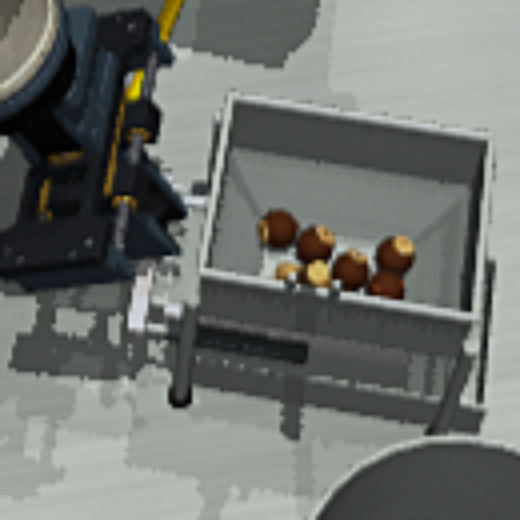

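The fingers have closed on the knob at (150,215), with a width of 19.6 mm. I'll draw the gate slowly.

```bash
python3 - <<'E'
from h import *
d=np.array([.5,0,-.866]);g=np.array([-118,0,108.])+d*19
for dx in(15,30,38,45):
    ctrl.move_l(W(*(g-[dx,0,0])),.03);ctrl.sleep(.5);st()
for n in("top","scene"):cv2.imwrite(f"pics/o_{n}.png",ctrl.read_camera(n))
t=cv2.resize(cv2.imread("pics/o_top.png")[130:260,190:320],None,fx=3,fy=3);s=cv2.resize(cv2.imread("pics/o_scene.png")[220:350,320:450],None,fx=3,fy=3)
cv2.imwrite("pics/o.png",np.hstack([t,s]))
E
```

```text
t 18.66 tcp [-123.3   -1.    91.8] F [ 5.7 -6.6 -4.2] w 0.213 g 30.0
t 19.81 tcp [-138.1   -0.9   91.8] F [ 7.7 -5.8 -4.4] w 0.214 g 30.0
t 20.73 tcp [-146.1   -0.9   91.8] F [ 9.3 -6.8 -4.3] w 0.217 g 30.0
t 21.61 tcp [-153.    -0.8   91.8] F [10.3 -6.5 -4.6] w 0.21 g 30.0
```

View pics/o.png

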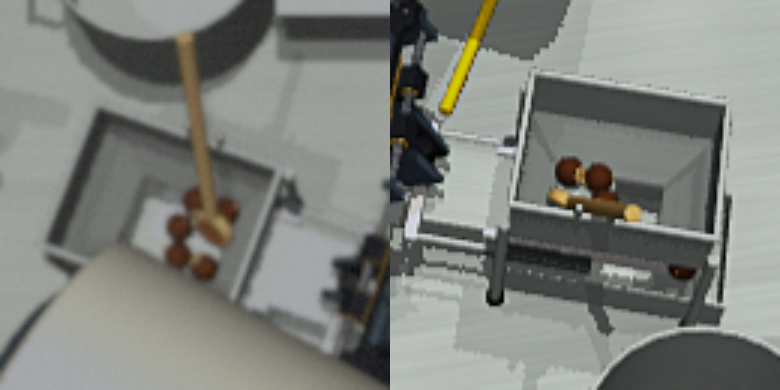

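The gate is about 44 mm drawn, and the force matches the spring, so there is no slip. Five chestnuts remain and the rest dropped into the tray. The spoon still leans between the pins, with its top at (185,38) and head at (212,228), dragged slightly by the gate. I'll check that it has settled before handing in.

```bash
python3 - <<'E'
from h import *
P,e=tri((185/3+190,38/3+130),(242/3+320,213/3+220));print("spoon top",L(P),e)
a=cv2.imread("pics/o_scene.png");ctrl.sleep(1);b=ctrl.read_camera("scene");st()
print("changed px",(cv2.absdiff(a,b).max(2)>40).sum())
t=ctrl.read_camera("top")
cv2.imwrite("pics/f.png",np.hstack([cv2.resize(t[130:260,190:320],None,fx=3,fy=3),cv2.resize(b[220:350,320:450],None,fx=3,fy=3)]))
# knife/spray/swab & stray chestnuts: difference from the first picture, reddish-brown pixels outside hopper
o=cv2.imread("pics/scene0.png");d=cv2.absdiff(o,b).max(2)>60
for n,(x0,x1,y0,y1) in dict(knife=(145,232,245,362),spray=(465,512,277,330),swab=(248,300,343,378)).items():print(n,d[y0:y1,x0:x1].sum())
E
```

```text
spoon top [   9.1 -112.5  274.6] 0.003400365170567307
t 22.76 tcp [-153.    -0.8   91.8] F [10.3 -7.2 -4.3] w 0.21 g 30.0
changed px 0
knife 0
spray 0
swab 0
```

View pics/f.png

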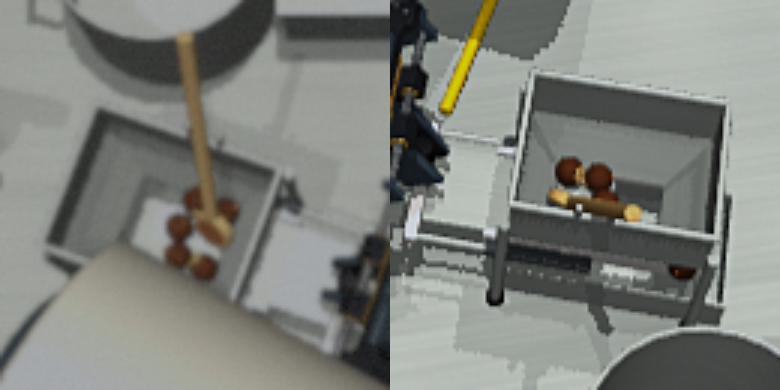

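Nothing has changed in the last second: the spoon stands at rim lean and the gate is steady.

```bash
python3 -c "
from bench import ctrl
print(ctrl.sign_off())"
```

```text
the job is handed in; nothing more can be done
None
```

The job is handed in: I swept the chestnuts three times each way, left the spoon leaning on the rim between its pins, and am holding the gate about 44 mm open (half is 45 mm). About two chestnuts fell through; I saw one in the tray and none on the table, and the knife, spray bottle and swab tube show no change in the pictures.

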